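# Drop the backing board into the picture frame and turn the button over it

### The arm

A 6-joint arm with a two-finger parallel gripper is mounted at the origin on the work surface. World frame = base frame: x ahead of the robot, y to its left, z up, the work surface at z = 0. Lengths are in m, angles in degrees, forces in N, time in s.
With the tool pointing down it reaches from about 0.275 to 0.725 m from the base axis. Payload 15.9 kg.
Tool frame: the origin (TCP) lies at the very end of the fingers, on their centre line; the grasp point (between the pads) lies pinch_z behind it (pinch_z is the distance from the TCP to the grasp point, in m); x points along the fingers, y is the direction in which the jaws open and shut, and the axes are right-handed (so a half turn about x gives the same grasp; the last joint's range is limited). The gripper opens to 85 mm and grips with 20 to 120 N. Pads are 22 mm wide; open, the fingers measure 114 mm over their backs; the gripper's body (76 mm by 85 mm) begins 54 mm behind the grasp point. The pads swing forward as they close: fully open they stand 13 mm farther back than shut.
Start: joints at [69.041, 12.198, -1.971, 75.831, 0, 90], TCP at [0.179, 0.467, 0.231] pointing down, gripper open.
Joint ranges: [-170.91, 170.91], [-42.67, 98.43], [-65.05, 77.54], [-120.47, 116.71], [-90, 82.35], [-180, 180]. Speed limits (degrees/s): [108.29, 108.29, 136.94, 147.25, 180, 180].

### API

Orientations are given as a 3x3 rotation matrix whose columns are the frame's x, y, z axes.
In Python, from plant import * gives the robot as it stands.
- The arm moves only by the shell command python3 -m handwheel 'ROWS'. ROWS is JSON, a list of rows, each an object with "linear": the shift along the tool's x, y, z scaled (see below), a list of three; "yaw": the turn about the tool's x scaled (see below); "grip": the closure, from 0 (fully open) to 1 (shut). In form: [{"linear": [dx, dy, dz], "yaw": yaw, "grip": grip}, ...]. A call has exactly 8 rows; each row shifts and turns the commanded pose from where the row before left it, along the tool's axes as they then stand; what a row does not reach is not made up. The controller multiplies each number of a shift by 150 mm and each number of a turn by 60 degrees. A row lasts 1/12 s, in which the tool goes at most 41.7 mm and 7.16 degrees, less where a joint would pass 70% of its speed; a pose out of reach is approached as far as the arm can. A call with a number of a shift or a turn outside -1 to 1 is refused whole. A call with a gripper value outside its range is refused whole. The fingers move at their own pace and stop on an object; the grip force is fixed at half the most. Time passes only in rows, so rows that do not move let the fingers close, or fill a call up. It gives the time, the measured TCP pose, the force and the opening at its end, in the units of the state.
- get_obs(): the state, without advancing time (a new reading comes with each control period).
- camera(name): name is "side" or "top" or "wrist"; returns a dict with "image" (400x640x3 uint8, red, green, blue), "intrinsics" (3x3 intrinsics, pixels), "R" (3x3) and "t" (3): a world point X has camera coordinates R X + t. Camera axes: x right, y down, z forward; pixel columns grow to the right and rows downward; lengths in m; the calibration is good to about 2 mm. A picture is of the moment at which its call begins. There is no depth.
- close_job(): hands the job in, once; it reports no verdict.
Trained networks look in the newest picture that a camera, given by its name, has taken for a name from the list of things; names that differ only in an ending like _2 or _b are one class to them, and where a whole thing is asked for, a point or a joint stands for the part that bears it (a point fixed in the world has none). Each returns a list of dicts, best first, with "p" (0 to 1); they miss things now and then, are a little off and sometimes report something else, mostly with a low value. They report only what shows in the picture. A call takes as long as a camera call. They do not tell look-alikes from the thing itself.
- search_frame(target, camera): "at" ([x, y, z] in m, in world coordinates, good to about 4 mm: the middle of the surface that is visible of it).
- outline_of(target, camera): "mask" (400x640 bool, what is visible of it).
The state is a dict: "t": time; "q": joint angles; "joint_vel": joint speeds; "joint_efforts": joint torques, N m; "tool_pos": TCP position; "orientation": TCP orientation; "force": force on the tool from outside, world axes, zero at the start; "torque": the same for the moment, N m; "opening": finger opening in m.
Only numpy, scipy, OpenCV 4.12 (cv2) and the standard library are available. Lean on these libraries where they do the work, as an engineer would, in place of code of your own. Each camera call takes 0.05 s, during which the arm holds its last target. There are 200 camera calls.

### The job

The picture frame lies face down, sunk in the plywood framing board. Slide the loose brown backing board along the plywood and over the frame's bevelled lip, without picking it up, so that it drops flat into the frame's pocket; then swing the wooden turn button on the rail opposite the lip round until its nose points straight across the backing board, square to that rail, and let go. Leave everything else on the table where it is.

Things in the scene. Friction and masses are not known exactly. Their poses are not given: they have to be found in the camera images.
- pocket (a point): Centre of the floor of the frame's pocket; fixed. Its x axis is the way the backing board is slid, y runs across, z is up. The pocket is 119 mm along x, 139 mm along y. The floor is 23 mm above the table. Dark wooden rails on all four sides have level tops, 12 mm above this floor; the entry rail, on the -x side, is the lip. Side rails are 25 mm wide.
- lip (a point): Middle of the foot of the lip's bevel, on the plywood feed surface (30 mm above the table, 7 mm above the pocket floor); 81.5 mm before the pocket centre, axes as the pocket's. From here along +x: bevel rising 5 mm over 14 mm, level lip top 8 mm wide, then the upright pocket wall at 22 mm. Behind it (-x) lies the flat feed surface, 220 mm long and 240 mm wide.
- panel_centre (a point): Centre (half-way up) of the loose brown backing board, 105 mm along its x axis, 125 mm along y, 8 mm thick, 0.1 to 0.2 kg. It starts flat on the feed surface before the lip, its x axis within 0.3 rad of the pocket's and up to 25 mm off to one side. Lying flat in the pocket, this point is 4 mm above the pocket floor and the board's top 4 mm below the rail tops.
- panel: The same backing board; origin at the centre of its underside.
- pivot (a point): Pivot of the turn button, at rail-top height (12 mm above the pocket floor), in the middle of the far rail: 77.5 mm from the pocket centre along its x axis. Axes as the pocket's. The far rail is 36 mm wide; beyond it lies a plywood ledge 5 mm lower and 88 mm wide.
- nose (a point): Rounded nose of the turn button, 69 mm from the pivot, half-way up. The button is a pale wooden bar 22 mm wide (26 mm round the pivot), 16 mm thick, its underside 1.5 mm above the rail tops, with a brass screw at the pivot and a dark line along its top towards the nose. Its tail ends 13 mm behind the pivot.
- button (a joint): Turn button's angle (rad): 0 when its nose points straight across the pocket (pocket's -x), growing clockwise seen from above; at 1.57 the nose points along the pocket's +y. It starts parked at 1.5 to 2.3, so it is closed by turning it anticlockwise. Stops at -0.6 and 2.7. Light friction (0.04 N m), no spring: it stays where it is left.
- tape: bystander: roll of paper tape, 68 mm across, 24 mm high, lying on the end ledge of the framing board; origin at its underside.
- jar: bystander: glass jar, 68 mm across, 85 mm high; origin at its underside.
- medium: bystander: amber bottle, 52 mm across, 130 mm high; origin at its underside.
- tin: bystander: open steel cup, 72 mm across, 75 mm high; origin at its underside.
- knife: bystander: spatula-like palette knife lying flat, 200 mm long; origin at its underside.
- brush: bystander: paint brush lying flat, 190 mm long; origin at its underside.
- tube: bystander: metal paint tube lying down, 130 mm long, 32 mm thick; origin at its underside.
There are look-alikes about, which are no part of the job. Of the things like the panel, leave any that is pink or yellow; of the rest the smaller one is meant.

How it is judged:
By the outcome, as a careful person would: the job done as asked, in the order asked, and still so for the second after the job is handed in, with the robot touching nothing.
It also fails if it takes over 64 s, if anything falls off the work surface, if the arm or the gripper's body presses on something with over 40 N, if the wrist force passes 120 N, or if a joint passes its speed limit or range.

## Working session

There is one attempt and no reset: what is moved stays moved. The work goes in short steps, Python scripts to look and compute and a shell command to move; the robot and the scene stay as the last step left them, time stands still between calls to the robot, and variables do not carry over. Pictures are saved under pics/ and viewed, about 8 in all and at most 12, crops included, and the job is handed in when it is done.

```bash
mkdir -p pics; ls
python3 - <<'E'
from plant import *
import cv2,numpy as np
for n in ["top","side"]:
    c=camera(n); cv2.imwrite(f"pics/{n}0.png",c["image"][:,:,::-1]); print(n,np.round(c["intrinsics"],1).tolist(),np.round(c["R"],3).tolist(),np.round(c["t"],3).tolist())
    for k in ["panel","button","nose","pivot","lip","pocket","tape","jar","medium","tin","knife","brush","tube"]:
        try: print(k,[(np.round(d["at"],3).tolist(),round(d["p"],2)) for d in search_frame(k,n)])
        except Exception as e: print(k,e)
o=get_obs(); print({k:np.round(v,3).tolist() for k,v in o.items()})
E
```

```text
pics
top [[486.1, 0.0, 317.5], [0.0, 486.1, 199.4], [0.0, 0.0, 1.0]] [[-0.022, -1.0, 0.003], [-0.979, 0.021, -0.202], [0.202, -0.008, -0.979]] [0.046, 0.516, 1.703]
panel [([0.225, 0.284, 0.016], 0.95), ([0.487, -0.056, 0.035], 0.88), ([0.341, -0.297, 0.011], 0.68), ([0.601, -0.288, 0.006], 0.66)]
button [([0.464, 0.222, 0.054], 0.56), ([0.616, 0.452, 0.086], 0.56)]
nose [([0.778, 0.197, 0.004], 0.69), ([0.465, 0.225, 0.053], 0.68)]
pivot [([0.481, 0.1, 0.03], 0.76)]
lip [([0.483, 0.098, 0.032], 0.94)]
pocket [([0.487, 0.096, 0.033], 0.79)]
tape [([0.571, 0.28, 0.054], 0.59)]
jar [([0.426, 0.456, 0.084], 0.92)]
medium [([0.614, 0.456, 0.085], 0.67), ([0.489, -0.06, 0.037], 0.38)]
tin [([0.757, -0.066, 0.038], 0.72), ([0.576, -0.445, 0.026], 0.64)]
knife [([0.777, 0.194, 0.002], 0.63), ([0.617, 0.454, 0.084], 0.39)]
brush [([0.415, -0.464, 0.022], 0.81)]
tube [([0.576, -0.445, 0.028], 0.71)]
side [[436.2, 0.0, 318.9], [0.0, 436.2, 203.4], [0.0, 0.0, 1.0]] [[0.998, -0.064, 0.001], [-0.044, -0.69, -0.723], [0.047, 0.721, -0.691]] [-0.511, 0.08, 1.219]
panel [([0.599, -0.294, 0.009], 0.8
[... 290 characters left out ...]
89, 0.038, 0.033], 0.63)]
tape [([0.575, 0.267, 0.046], 0.56), ([0.768, 0.191, 0.001], 0.32)]
jar [([0.434, 0.445, 0.056], 0.87)]
medium [([0.623, 0.443, 0.068], 0.57), ([0.574, -0.452, 0.028], 0.49)]
tin []
knife [([0.771, 0.187, 0.002], 0.69)]
brush [([0.419, -0.464, 0.017], 0.69)]
tube [([0.575, -0.451, 0.027], 0.93)]
{'t': 1.4, 'q': [69.042, 12.196, -1.97, 75.831, 0.001, 90.0], 'joint_vel': [-0.12, 0.084, 0.069, 0.062, -0.037, 0.055], 'joint_efforts': [0.004, -68.596, 48.733, 0.001, 0.0, 0.0], 'tool_pos': [0.179, 0.467, 0.231], 'orientation': [[0.0, 0.358, 0.934], [0.0, 0.934, -0.358], [-1.0, 0.0, -0.0]], 'force': [0.723, 0.868, 0.142], 'torque': [-0.003, -0.032, 0.03], 'opening': 0.086}
```

View top.

View pics/top0.png

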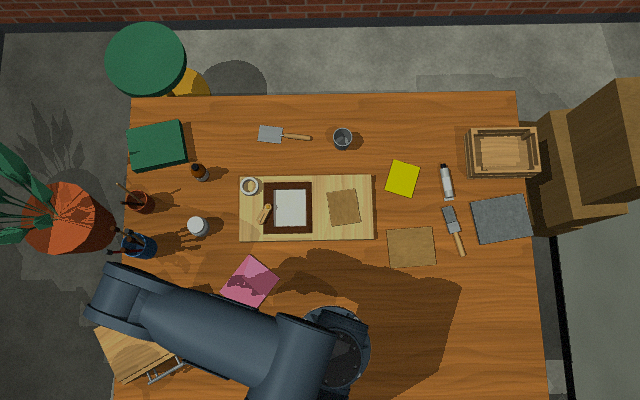

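View pics/side0.png

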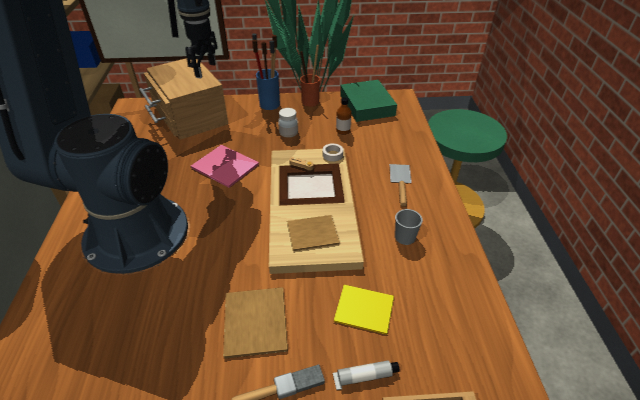

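The backing board is the small brown one at top (344,207). Look-alikes are the larger brown board (412,247), pink (249,281) and yellow (402,178). The frame's pocket is at (291,208), the button at (264,213) and the tape at (250,186), so the slide runs along roughly world +y. Next I move over the board for a wrist close-up.

```bash
python3 -m handwheel '[{"linear":[-0.02,-0.137,0.186],"yaw":0,"grip":0},{"linear":[-0.02,-0.137,0.186],"yaw":0,"grip":0},{"linear":[-0.02,-0.137,0.186],"yaw":0,"grip":0},{"linear":[-0.02,-0.137,0.186],"yaw":0,"grip":0},{"linear":[-0.02,-0.137,0.186],"yaw":0,"grip":0},{"linear":[-0.02,-0.137,0.186],"yaw":0,"grip":0},{"linear":[-0.02,-0.137,0.186],"yaw":0,"grip":0},{"linear":[-0.02,-0.137,0.186],"yaw":0,"grip":0}]'
python3 -m handwheel '[{"linear":[-0.02,-0.137,0.186],"yaw":0,"grip":0},{"linear":[-0.02,-0.137,0.186],"yaw":0,"grip":0},{"linear":[-0.02,-0.137,0.186],"yaw":0,"grip":0},{"linear":[-0.02,-0.137,0.186],"yaw":0,"grip":0},{"linear":[-0.02,-0.137,0.186],"yaw":0,"grip":0},{"linear":[-0.02,-0.137,0.186],"yaw":0,"grip":0},{"linear":[-0.02,-0.137,0.186],"yaw":0,"grip":0},{"linear":[-0.02,-0.137,0.186],"yaw":0,"grip":0}]'
cat > h.py <<'E'
from plant import *
import cv2,numpy as np
def ray(c,uv,z):
    K=np.array(c["intrinsics"]);R=np.array(c["R"]);t=np.array(c["t"])
    uv=np.atleast_2d(uv).astype(float); d=np.c_[uv,np.ones(len(uv))]@np.linalg.inv(K).T@R; o=-R.T@t
    return o+d*((z-o[2])/d[:,2])[:,None]
def snap(n,f): 
    c=camera(n); cv2.imwrite("pics/"+f,c["image"][:,:,::-1]); np.savez("pics/"+f+".npz",**c); return c
def units(target,n=1):
    o=get_obs();R=np.array(o["orientation"]);return np.round(R.T@(np.array(target)-o["tool_pos"])/0.15/n,4)
def st():
    o=get_obs();R=np.array(o["orientation"]);print("t",round(o["t"],2),"tcp",np.round(o["tool_pos"],4),"yang",round(float(np.degrees(np.arctan2(R[1,1],R[0,1]))),2),"down",np.round(R[:,0],3),"F",np.round(o["force"],1),"q",np.round(o["q"],0),"op",round(o["opening"],4))
E
python3 - <<'E'
from h import *
st(); c=snap("wrist","w1.png"); print(np.round(c["R"],3).tolist(),np.round(c["t"],3).tolist(),np.round(c["intrinsics"],0).tolist())
for k in ["panel","button","nose","tape"]:
  print(k,[(np.round(d["at"],3).tolist(),round(d["p"],2)) for d in search_frame(k,"wrist")])
c=snap("top","t1.png")
E
```

```text
t: 2.07
tool_pos: [0.329, 0.232, 0.2556]
orientation: [[0.0, 0.357, 0.934], [0.0, 0.934, -0.357], [-1.0, 0.0, 0.0]]
force: [1.4, 1.2, 0.4]
opening: 0.0854
t: 2.73
tool_pos: [0.4787, -0.0016, 0.2796]
orientation: [[0.0, 0.358, 0.934], [0.0, 0.934, -0.358], [-1.0, 0.0, 0.0]]
force: [0.8, 1.2, -0.2]
opening: 0.0855
t 2.73 tcp [ 0.4787 -0.0016  0.2796] yang 69.02 down [ 0.  0. -1.] F [ 0.8  1.2 -0.2] q [-0.  9.  2. 82.  0. 21.] op 0.0855
[[0.356, 0.934, 0.0], [0.9, -0.343, 0.27], [0.252, -0.096, -0.963]] [-0.17, -0.48, 0.305] [[356.0, 0.0, 324.0], [0.0, 356.0, 202.0], [0.0, 0.0, 1.0]]
panel [([0.549, -0.291, 0.008], 0.97), ([0.484, -0.062, 0.042], 0.92)]
button [([0.467, 0.226, 0.052], 0.97), ([0.484, -0.06, 0.04], 0.37), ([0.719, -0.056, 0.027], 0.33)]
nose [([0.465, 0.224, 0.055], 0.79)]
tape [([0.574, 0.276, 0.05], 0.82)]
```

View pics/w1.png

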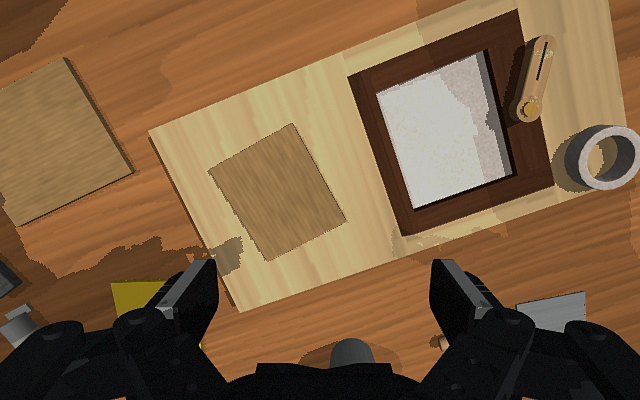

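The wrist view shows the panel with corners at about (208,171), (293,124), (346,220) and (270,261). The frame's outer corners are (349,78), (518,10), (553,186) and (404,236), and the screw is at (530,108) with the nose at (545,40). The small brown board on the plywood is confirmed as the panel. Now I fit the poses.

```bash
cat >> h.py <<'E'
def rect(c,mask,z):
    cs,_=cv2.findContours(mask.astype(np.uint8),cv2.RETR_EXTERNAL,cv2.CHAIN_APPROX_NONE)
    k=max(cs,key=cv2.contourArea)[:,0,:]; P=ray(c,k,z)[:,:2]
    r=cv2.minAreaRect((P*1000).astype(np.float32)); return r
E
python3 - <<'E'
from h import *
c=dict(np.load("pics/w1.png.npz"))
im=c["image"].astype(int)
st()
for d in outline_of("panel","wrist"): pass
snap("wrist","w1b.png")
for d in outline_of("panel","wrist"): print("panel",round(d["p"],2),rect(c,d["mask"],.038))
for d in outline_of("button","wrist"):
    m=np.array(d["mask"]);print("button",round(d["p"],2),rect(c,m,.0525))
# frame dark
V=im.max(2); roi=np.zeros(V.shape,bool); roi[5:245,340:570]=1
m=(V<105)&(im[:,:,0]>im[:,:,2]+12)&roi
m=cv2.morphologyEx(m.astype(np.uint8),cv2.MORPH_OPEN,np.ones((5,5)))
print("frame",rect(c,m,.035))
w=(im.min(2)>110)&(im.max(2)-im.min(2)<30)&roi
w[:, 520:]=0
w=cv2.morphologyEx(w.astype(np.uint8),cv2.MORPH_OPEN,np.ones((5,5)))
print("floor",rect(c,w,.023))
def pr(n,l):
    print(n,np.round(ray(c,l[0],l[1])[:,:2],4).tolist())
pr("frame corners",([[349,78],[518,10],[553,186],[404,236]],.035))
pr("pocket top",([[375,97],[487,50],[512,175],[414,210]],.035))
pr("panel corners",([[208,171],[293,124],[346,220],[270,261]],.038))
pr("screw",([[530,108]],.0525)); pr("nose",([[546,37]],.0525))
v=im[0:250,340:600].astype(np.uint8)[:,:,::-1]
v=cv2.resize(v,None,fx=3,fy=2.4); 
cv2.imwrite("pics/crop.png",v)
E
```

```text
t 3.03 tcp [0.4777 0.0008 0.2792] yang 69.07 down [-0.  0. -1.] F [-0.  -0.4  0.3] q [ 0.  9.  1. 82.  0. 21.] op 0.0854
panel 0.86 ((492.10906982421875, -61.33519744873047), (127.46699523925781, 107.60010528564453), 7.034111976623535)
panel 0.84 ((350.3603820800781, -280.2765808105469), (130.7598419189453, 159.22308349609375), 3.227557897567749)
panel 0.7 ((550.022216796875, -266.6781921386719), (68.81044006347656, 48.70638656616211), 70.96380615234375)
button 0.86 ((469.3658142089844, 220.00418090820312), (31.548017501831055, 81.27666473388672), 63.44134521484375)
frame ((494.4945068359375, 148.44561767578125), (190.0594940185547, 187.19422912597656), 0.021587248891592026)
floor ((494.9439697265625, 133.63259887695312), (138.23338317871094, 109.36516571044922), 0.023734863847494125)
frame corners [[0.4021, 0.0566], [0.4018, 0.233], [0.5905, 0.2307], [0.5882, 0.0575]]
pocket top [[0.4294, 0.0756], [0.4266, 0.1958], [0.5619, 0.1907], [0.5621, 0.0776]]
panel corners [[0.4378, -0.1204], [0.4244, -0.0145], [0.5448, 0.0014], [0.5606, -0.0993]]
screw [[0.4943, 0.2153]]
nose [[0.4349, 0.2434]]
```

```bash
python3 -m handwheel '[{"linear":[0.08,0,0],"yaw":0.115,"grip":0},{"linear":[0.08,0,0],"yaw":0.115,"grip":0},{"linear":[0.08,0,0],"yaw":0.115,"grip":0},{"linear":[0.08,0,0],"yaw":0.115,"grip":0},{"linear":[0.08,0,0],"yaw":0.115,"grip":0},{"linear":[0.08,0,0],"yaw":0.115,"grip":0},{"linear":[0.08,0,0],"yaw":0.115,"grip":0},{"linear":[0.08,0,0],"yaw":0.115,"grip":0}]' | tail -5
python3 -m handwheel '[{"linear":[0,0,0],"yaw":0.1155,"grip":0},{"linear":[0,0,0],"yaw":0.1155,"grip":0},{"linear":[0.11,0.019,0.162],"yaw":0,"grip":0},{"linear":[0.11,0.019,0.162],"yaw":0,"grip":0},{"linear":[0.11,0.019,0.162],"yaw":0,"grip":0},{"linear":[0.11,0.019,0.162],"yaw":0,"grip":0},{"linear":[0.11,0.019,0.162],"yaw":0,"grip":0},{"linear":[0.11,0.019,0.162],"yaw":0,"grip":0}]'
python3 - <<'E'
from h import *
st(); snap("side","s2.png")
im=cv2.imread("pics/s2.png"); cv2.imwrite("pics/s2c.png",cv2.resize(im[120:290,240:400],None,fx=3.5,fy=3.5))
E
```

```text
t: 3.9
tool_pos: [0.4779, 0.0007, 0.1829]
orientation: [[0.0, 0.972, 0.234], [0.0, 0.234, -0.972], [-1.0, 0.0, 0.0]]
force: [0.3, -0.2, 1.3]
opening: 0.0856
t: 4.57
tool_pos: [0.4952, -0.1462, 0.0837]
orientation: [[0.0, 1.0, 0.001], [-0.0, 0.001, -1.0], [-1.0, 0.0, 0.0]]
force: [1.7, -0.1, -0.2]
opening: 0.0856
t 4.57 tcp [ 0.4952 -0.1462  0.0837] yang 0.03 down [ 0. -0. -1.] F [ 1.7 -0.1 -0.2] q [-16.  18. -16.  56.   0.  74.] op 0.0856
```

View pics/s2c.png

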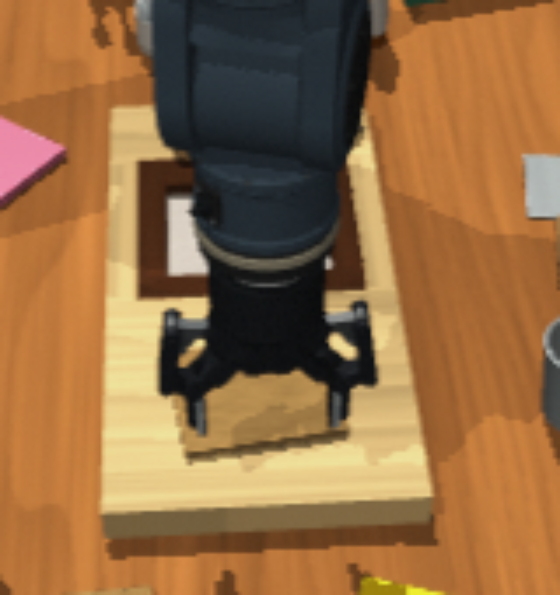

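The side view shows the open fingers straddling, in projection, the board's rear part, still about 50 mm above it; the rear edge and plywood behind it are clear. I descend behind the board and feel for the surface.

```bash
python3 -m handwheel '[{"linear":[0.09,0,0],"yaw":0,"grip":0},{"linear":[0.09,0,0],"yaw":0,"grip":0},{"linear":[0.08,0,0],"yaw":0,"grip":0},{"linear":[0.04,0,0],"yaw":0,"grip":0},{"linear":[0.02,0,0],"yaw":0,"grip":0},{"linear":[0,0,0],"yaw":0,"grip":0},{"linear":[0,0,0],"yaw":0,"grip":0},{"linear":[0,0,0],"yaw":0,"grip":0}]'
python3 -m handwheel '[{"linear":[0.02,0,0],"yaw":0,"grip":0},{"linear":[0,0,0],"yaw":0,"grip":0},{"linear":[0.02,0,0],"yaw":0,"grip":0},{"linear":[0,0,0],"yaw":0,"grip":0},{"linear":[0.01,0,0],"yaw":0,"grip":0},{"linear":[0,0,0],"yaw":0,"grip":0},{"linear":[0,0,0],"yaw":0,"grip":0},{"linear":[0,0,0],"yaw":0,"grip":0}]'
```

```text
t: 5.28
tool_pos: [0.4956, -0.1456, 0.037]
orientation: [[0.001, 1.0, -0.0], [-0.0, -0.0, -1.0], [-1.0, 0.001, 0.0]]
force: [0.1, -0.1, -0.3]
opening: 0.0855
t: 5.95
tool_pos: [0.4952, -0.1456, 0.0288]
orientation: [[0.0, 1.0, -0.0], [-0.0, -0.0, -1.0], [-1.0, 0.0, 0.0]]
force: [0.1, 1.2, -0.0]
opening: 0.0851
```

```bash
python3 -m handwheel '[{"linear":[0.015,0,0],"yaw":0,"grip":0},{"linear":[0,0,0],"yaw":0,"grip":0},{"linear":[0.015,0,0],"yaw":0,"grip":0},{"linear":[0,0,0],"yaw":0,"grip":0},{"linear":[0.01,0,0],"yaw":0,"grip":0},{"linear":[0,0,0],"yaw":0,"grip":0},{"linear":[0,0,0],"yaw":0,"grip":0},{"linear":[0,0,0],"yaw":0,"grip":0}]'
python3 -m handwheel '[{"linear":[0.01,0,0],"yaw":0,"grip":0},{"linear":[0,0,0],"yaw":0,"grip":0},{"linear":[0,0,0],"yaw":0,"grip":0},{"linear":[0,0,0],"yaw":0,"grip":0},{"linear":[0.01,0,0],"yaw":0,"grip":0},{"linear":[0,0,0],"yaw":0,"grip":0},{"linear":[0,0,0],"yaw":0,"grip":0},{"linear":[0,0,0],"yaw":0,"grip":0}]'
```

```text
t: 6.62
tool_pos: [0.4952, -0.1456, 0.0228]
orientation: [[0.0, 1.0, -0.0], [-0.0, -0.0, -1.0], [-1.0, 0.0, 0.0]]
force: [-1.1, 0.5, 0.7]
opening: 0.0855
t: 7.28
tool_pos: [0.4951, -0.1456, 0.0198]
orientation: [[-0.0, 1.0, -0.0], [0.0, -0.0, -1.0], [-1.0, -0.0, -0.0]]
force: [0.3, 1.1, 0.2]
opening: 0.0854
```

```bash
python3 -m handwheel '[{"linear":[0,0,-0.03],"yaw":0,"grip":0},{"linear":[0,0,-0.03],"yaw":0,"grip":0},{"linear":[0,0,-0.03],"yaw":0,"grip":0},{"linear":[0,0,-0.03],"yaw":0,"grip":0},{"linear":[0,0,-0.03],"yaw":0,"grip":0},{"linear":[0,0,-0.03],"yaw":0,"grip":0},{"linear":[0,0,-0.03],"yaw":0,"grip":0},{"linear":[0,0,-0.03],"yaw":0,"grip":0}]'
python3 -m handwheel '[{"linear":[0,0,-0.03],"yaw":0,"grip":0},{"linear":[0,0,-0.03],"yaw":0,"grip":0},{"linear":[0,0,-0.03],"yaw":0,"grip":0},{"linear":[0,0,-0.03],"yaw":0,"grip":0},{"linear":[0,0,-0.03],"yaw":0,"grip":0},{"linear":[0,0,-0.03],"yaw":0,"grip":0},{"linear":[0,0,-0.03],"yaw":0,"grip":0},{"linear":[0,0,0],"yaw":0,"grip":0}]'
python3 - <<'E'
from h import *
st(); c=snap("wrist","w3.png")
for d in outline_of("panel","wrist"): print(round(d["p"],2),rect(c,d["mask"],.038))
E
```

```text
t: 7.95
tool_pos: [0.4951, -0.1091, 0.0198]
orientation: [[-0.0, 1.0, -0.0], [0.0, -0.0, -1.0], [-1.0, -0.0, -0.0]]
force: [0.2, 0.2, -0.8]
opening: 0.0854
t: 8.62
tool_pos: [0.4951, -0.0773, 0.0198]
orientation: [[-0.0, 1.0, 0.0], [0.0, 0.0, -1.0], [-1.0, -0.0, -0.0]]
force: [0.2, -0.2, 0.3]
opening: 0.0855
t 8.62 tcp [ 0.4951 -0.0773  0.0198] yang 0.02 down [-0.  0. -1.] F [ 0.2 -0.2  0.3] q [ -9.  21. -23.  46.   0.  81.] op 0.0855
0.96 ((498.3664245605469, -21.502071380615234), (124.81397247314453, 88.09612274169922), 0.10676191002130508)
```

View pics/w3.png

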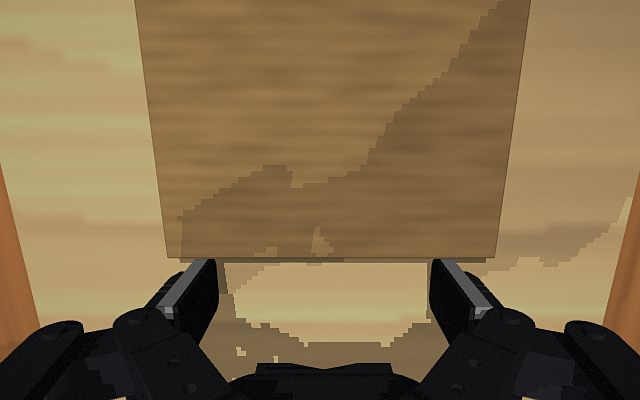

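The board is square to within 0.1° at x=0.498, with its rear edge against the two fingers at image row 260. I continue over the lip.

```bash
python3 -m handwheel '[{"linear":[0,0,-0.04],"yaw":0,"grip":0},{"linear":[0,0,-0.04],"yaw":0,"grip":0},{"linear":[0,0,-0.04],"yaw":0,"grip":0},{"linear":[0,0,-0.04],"yaw":0,"grip":0},{"linear":[0,0,-0.04],"yaw":0,"grip":0},{"linear":[0,0,-0.04],"yaw":0,"grip":0},{"linear":[0,0,-0.04],"yaw":0,"grip":0},{"linear":[0,0,-0.04],"yaw":0,"grip":0}]'
python3 -m handwheel '[{"linear":[0,0,-0.04],"yaw":0,"grip":0},{"linear":[0,0,-0.04],"yaw":0,"grip":0},{"linear":[0,0,-0.04],"yaw":0,"grip":0},{"linear":[0,0,-0.04],"yaw":0,"grip":0},{"linear":[0,0,-0.04],"yaw":0,"grip":0},{"linear":[0,0,-0.04],"yaw":0,"grip":0},{"linear":[0,0,-0.04],"yaw":0,"grip":0},{"linear":[0,0,0],"yaw":0,"grip":0}]'
python3 - <<'E'
from h import *
st(); c=snap("wrist","w4.png")
for d in outline_of("panel","wrist"): print(round(d["p"],2),rect(c,d["mask"],.042))
E
```

```text
t: 9.38
tool_pos: [0.4952, -0.0294, 0.0198]
orientation: [[-0.0, 1.0, -0.0], [0.0, -0.0, -1.0], [-1.0, -0.0, -0.0]]
force: [-0.2, -0.7, -0.8]
opening: 0.0855
t: 10.05
tool_pos: [0.4952, 0.013, 0.0198]
orientation: [[0.0, 1.0, 0.0], [0.0, 0.0, -1.0], [-1.0, 0.0, -0.0]]
force: [-0.0, 0.9, 0.8]
opening: 0.0854
t 10.05 tcp [0.4952 0.013  0.0198] yang 0.03 down [ 0.  0. -1.] F [-0.   0.9  0.8] q [  1.  20. -24.  46.   0.  91.] op 0.0854
0.71 ((498.47662353515625, 67.547607421875), (130.96270751953125, 88.51744079589844), 0.11953777074813843)
```

View pics/w4.png

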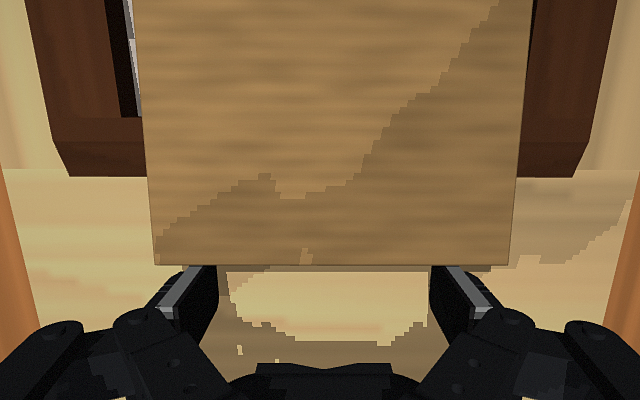

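Frame outer corners at (68,176) and (577,176) centre at column 322; the board's rear corners (155,265) and (510,265) centre at 332. It is about 3.5 mm off, inside the ±7 mm clearance, and it is on the lip. I continue while rising slightly so the fingertips clear the lip.

```bash
python3 -m handwheel '[{"linear":[-0.005,0,-0.028],"yaw":0,"grip":0},{"linear":[-0.005,0,-0.028],"yaw":0,"grip":0},{"linear":[-0.005,0,-0.028],"yaw":0,"grip":0},{"linear":[-0.005,0,-0.028],"yaw":0,"grip":0},{"linear":[-0.005,0,-0.028],"yaw":0,"grip":0},{"linear":[-0.005,0,-0.028],"yaw":0,"grip":0},{"linear":[-0.005,0,-0.028],"yaw":0,"grip":0},{"linear":[0,0,0],"yaw":0,"grip":0}]'
python3 -m handwheel '[{"linear":[0,0,-0.028],"yaw":0,"grip":0},{"linear":[0,0,-0.028],"yaw":0,"grip":0},{"linear":[0,0,-0.028],"yaw":0,"grip":0},{"linear":[0,0,-0.028],"yaw":0,"grip":0},{"linear":[0,0,-0.028],"yaw":0,"grip":0},{"linear":[0,0,-0.028],"yaw":0,"grip":0},{"linear":[0,0,-0.02],"yaw":0,"grip":0},{"linear":[0,0,0],"yaw":0,"grip":0}]'
python3 - <<'E'
from h import *
st(); c=snap("wrist","w5.png")
E
```

```text
t: 10.82
tool_pos: [0.4953, 0.0421, 0.0252]
orientation: [[0.0, 1.0, 0.0], [0.0, 0.0, -1.0], [-1.0, 0.0, -0.0]]
force: [1.4, 0.1, 0.4]
opening: 0.0855
t: 11.48
tool_pos: [0.4952, 0.0701, 0.0251]
orientation: [[0.0, 1.0, 0.0], [0.0, 0.0, -1.0], [-1.0, 0.0, -0.0]]
force: [-0.4, 0.1, -0.1]
opening: 0.0853
t 11.48 tcp [0.4952 0.0701 0.0251] yang 0.02 down [ 0.  0. -1.] F [-0.4  0.1 -0.1] q [  8.  20. -23.  47.   0.  98.] op 0.0853
```

View pics/w5.png

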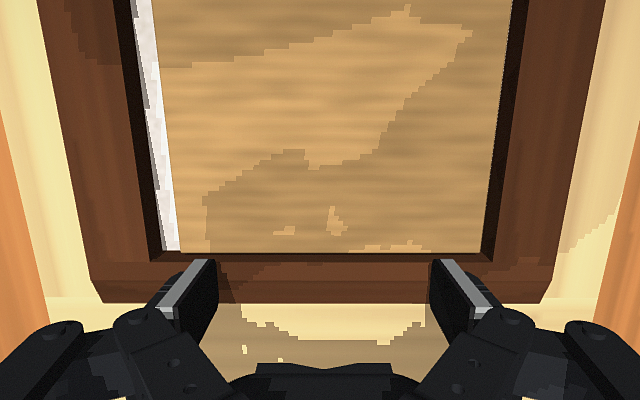

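The board has dropped into the pocket: dark walls are visible on all sides, the rear wall line is at row 255 and the right edge is near the right wall at (485,250). Next comes the button. I rise, close the fingers and go to its outer side.

```bash
python3 -m handwheel '[{"linear":[-0.1,0,0],"yaw":0,"grip":0},{"linear":[-0.1,0,0],"yaw":0,"grip":0},{"linear":[-0.1,0,0],"yaw":0,"grip":1},{"linear":[-0.1,0,0],"yaw":0,"grip":1},{"linear":[-0.1,0,0],"yaw":0,"grip":1},{"linear":[-0.1,0,0],"yaw":0,"grip":1},{"linear":[-0.1,0,0],"yaw":0,"grip":1},{"linear":[-0.1,0,0],"yaw":0,"grip":1}]' | tail -5
python3 - <<'E'
from h import *
st(); c=snap("wrist","w6.png")
for d in outline_of("button","wrist"): print("b",round(d["p"],2),rect(c,d["mask"],.0525))
for d in outline_of("panel","wrist"): print("p",round(d["p"],2),rect(c,d["mask"],.031))
E
```

```text
t: 12.2
tool_pos: [0.4951, 0.0693, 0.1458]
orientation: [[0.0, 1.0, -0.0], [-0.0, -0.0, -1.0], [-1.0, 0.0, 0.0]]
force: [1.2, 0.4, 0.2]
opening: 0.0121
t 12.2 tcp [0.4951 0.0693 0.1458] yang -0.03 down [ 0. -0. -1.] F [1.2 0.4 0.2] q [  8.  14. -12.  64.  -0.  98.] op 0.0121
b 0.29 ((713.7228393554688, -51.69057846069336), (56.608489990234375, 101.0811767578125), 13.485575675964355)
p 0.72 ((498.354736328125, 131.11781311035156), (126.17011260986328, 105.32637023925781), 0.0717836394906044)
p 0.58 ((285.26129150390625, 197.04510498046875), (16.18459129333496, 5.591192245483398), 51.59171676635742)
```

View pics/w6.png

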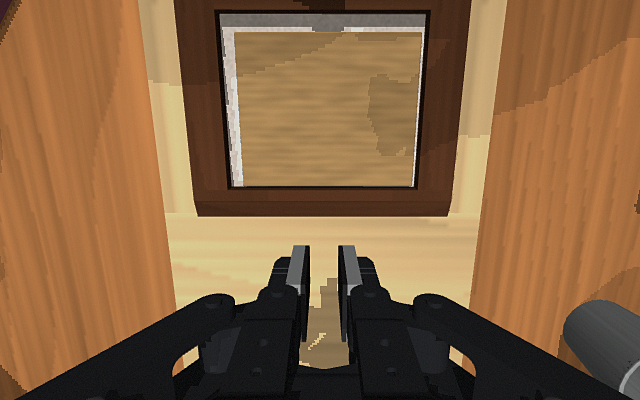

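The board lies flat in the pocket: the fit at pocket height gives 126×105 mm, with white floor showing on three sides at (235,100), (320,30) and (417,100). Now to the button's outer side.

```bash
python3 -m handwheel '[{"linear":[0,-0.0243,-0.171],"yaw":0,"grip":1},{"linear":[0,-0.0243,-0.171],"yaw":0,"grip":1},{"linear":[0,-0.0243,-0.171],"yaw":0,"grip":1},{"linear":[0,-0.0243,-0.171],"yaw":0,"grip":1},{"linear":[0,-0.0243,-0.171],"yaw":0,"grip":1},{"linear":[0,-0.0243,-0.171],"yaw":0,"grip":1},{"linear":[0,-0.0243,-0.171],"yaw":0,"grip":1},{"linear":[0,-0.0243,-0.171],"yaw":0,"grip":1}]' | head -2
python3 -m handwheel '[{"linear":[0.1,0,0],"yaw":0,"grip":1},{"linear":[0.1,0,0],"yaw":0,"grip":1},{"linear":[0.1,0,0],"yaw":0,"grip":1},{"linear":[0.1,0,0],"yaw":0,"grip":1},{"linear":[0,0,0],"yaw":0,"grip":1},{"linear":[0,0,0],"yaw":0,"grip":1},{"linear":[0,0,0],"yaw":0,"grip":1},{"linear":[0,0,0],"yaw":0,"grip":1}]'
python3 - <<'E'
from h import *
st(); c=snap("side","s7.png")
for d in outline_of("button","side"): print("b",round(d["p"],2),rect(c,d["mask"],.045))
im=cv2.imread("pics/s7.png"); cv2.imwrite("pics/s7c.png",cv2.resize(im[110:260,240:400],None,fx=3.5,fy=3.5))
print(units([.4945-.0568*.602,.215+.0568*.799,.04]))
p=np.array([.4945,.215])
prev=np.array(get_obs()["tool_pos"])[:2]
for a in range(127,232,13):
    q=p+.0568*np.array([np.cos(np.radians(a)),np.sin(np.radians(a))]); d=(q-prev)/.15; print(a,np.round(q,4),"lin y,z",round(d[0],3),round(-d[1],3)); prev=q
E
```

```text
t: 13.02
tool_pos: [0.4654, 0.2757, 0.1439]
t: 13.68
tool_pos: [0.4666, 0.2749, 0.0858]
orientation: [[0.001, 1.0, -0.0], [0.001, -0.0, -1.0], [-1.0, 0.001, -0.001]]
force: [0.1, 0.9, -0.2]
opening: 0.0
t 13.68 tcp [0.4666 0.2749 0.0858] yang -0.03 down [ 0.001  0.001 -1.   ] F [ 0.1  0.9 -0.2] q [ 31.  21. -12.  57.   0. 121.] op 0.0
b 0.61 ((468.3287353515625, 223.66049194335938), (41.17881774902344, 88.08018493652344), 61.8361701965332)
[ 0.3052 -0.0419  0.0969]
127 [0.4603 0.2604] lin y,z -0.042 0.097
140 [0.451  0.2515] lin y,z -0.062 0.059
153 [0.4439 0.2408] lin y,z -0.047 0.071
166 [0.4394 0.2287] lin y,z -0.03 0.08
179 [0.4377 0.216 ] lin y,z -0.011 0.085
192 [0.4389 0.2032] lin y,z 0.008 0.085
205 [0.443 0.191] lin y,z 0.027 0.081
218 [0.4497 0.18  ] lin y,z 0.045 0.073
231 [0.4588 0.1709] lin y,z 0.06 0.061
```

View pics/s7c.png

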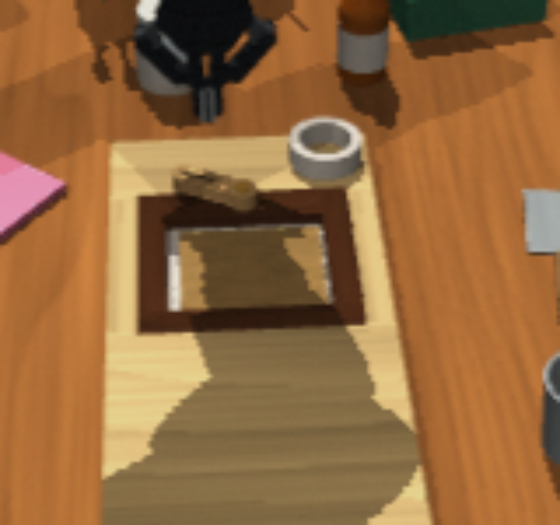

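The side view shows the closed fingers behind the button (parked at about (210,187) in the crop) and clear of the tape at (325,145). I descend and sweep the arc.

```bash
python3 -m handwheel '[{"linear":[0.075,0,0],"yaw":0,"grip":1},{"linear":[0.075,0,0],"yaw":0,"grip":1},{"linear":[0.075,0,0],"yaw":0,"grip":1},{"linear":[0.075,0,0],"yaw":0,"grip":1},{"linear":[0,0,0],"yaw":0,"grip":1},{"linear":[0,-0.021,0.048],"yaw":0,"grip":1},{"linear":[0,-0.021,0.048],"yaw":0,"grip":1},{"linear":[0,0,0],"yaw":0,"grip":1}]'
python3 -m handwheel '[{"linear":[0,-0.031,0.03],"yaw":0,"grip":1},{"linear":[0,-0.031,0.03],"yaw":0,"grip":1},{"linear":[0,-0.023,0.035],"yaw":0,"grip":1},{"linear":[0,-0.023,0.035],"yaw":0,"grip":1},{"linear":[0,-0.015,0.04],"yaw":0,"grip":1},{"linear":[0,-0.015,0.04],"yaw":0,"grip":1},{"linear":[0,-0.006,0.042],"yaw":0,"grip":1},{"linear":[0,-0.006,0.042],"yaw":0,"grip":1}]'
python3 - <<'E'
from h import *
st(); c=snap("side","s8.png")
for d in outline_of("button","side"): print("b",round(d["p"],2),rect(c,d["mask"],.045))
E
```

```text
t: 14.45
tool_pos: [0.4594, 0.259, 0.0408]
orientation: [[0.0, 1.0, -0.001], [-0.0, -0.001, -1.0], [-1.0, 0.0, 0.0]]
force: [-0.5, 0.0, -0.1]
opening: -0.0002
t: 15.12
tool_pos: [0.4372, 0.2156, 0.0401]
orientation: [[0.0, 1.0, -0.0], [0.0, -0.0, -1.0], [-1.0, 0.0, -0.0]]
force: [0.8, 0.9, 0.4]
opening: 0.0001
t 15.12 tcp [0.4372 0.2156 0.0401] yang -0.02 down [ 0.  0. -1.] F [0.8 0.9 0.4] q [ 26.  18. -24.  49.   0. 116.] op 0.0001
b 0.59 ((467.8376770019531, 200.43161010742188), (84.85025787353516, 38.039756774902344), 26.282520294189453)
b 0.31 ((748.3673095703125, -65.5835952758789), (133.50418090820312, 70.70478820800781), 76.72279357910156)
```

```bash
python3 -m handwheel '[{"linear":[0,0.004,0.042],"yaw":0,"grip":1},{"linear":[0,0.004,0.042],"yaw":0,"grip":1},{"linear":[0,0.013,0.041],"yaw":0,"grip":1},{"linear":[0,0.013,0.041],"yaw":0,"grip":1},{"linear":[0,0.022,0.037],"yaw":0,"grip":1},{"linear":[0,0.022,0.037],"yaw":0,"grip":1},{"linear":[0,0.029,0.031],"yaw":0,"grip":1},{"linear":[0,0.029,0.031],"yaw":0,"grip":1}]'
python3 -m handwheel '[{"linear":[0,-0.05,0],"yaw":0,"grip":1},{"linear":[-0.1,-0.05,0],"yaw":0,"grip":1},{"linear":[-0.1,0,0.1],"yaw":0,"grip":1},{"linear":[-0.1,0,0.1],"yaw":0,"grip":0},{"linear":[-0.1,0,0.1],"yaw":0,"grip":0},{"linear":[-0.1,0,0.1],"yaw":0,"grip":0},{"linear":[-0.1,0,0.1],"yaw":0,"grip":0},{"linear":[0,0,0],"yaw":0,"grip":0}]'
python3 - <<'E'
from h import *
camera("wrist");camera("wrist");st(); c=snap("wrist","w9.png")
for d in outline_of("button","wrist"): print("b",round(d["p"],2),rect(c,d["mask"],.0525))
E
```

```text
t: 15.88
tool_pos: [0.4581, 0.1703, 0.04]
orientation: [[-0.0, 1.0, -0.001], [-0.0, -0.001, -1.0], [-1.0, -0.0, 0.0]]
force: [-1.3, 0.7, -0.4]
opening: 0.0001
t: 16.55
tool_pos: [0.4435, 0.0944, 0.1325]
orientation: [[0.003, 1.0, -0.002], [-0.0, -0.002, -1.0], [-1.0, 0.003, 0.0]]
force: [1.0, 0.7, 0.6]
opening: 0.0604
t 16.65 tcp [0.4428 0.0958 0.1302] yang -0.08 down [ 0.001  0.    -1.   ] F [ 0.1  0.5 -0.1] q [ 12.   9. -20.  60.  -0. 102.] op 0.0746
b 0.78 ((486.485107421875, 184.92501831054688), (77.33082580566406, 27.538375854492188), 75.2405014038086)
```

View pics/w9.png

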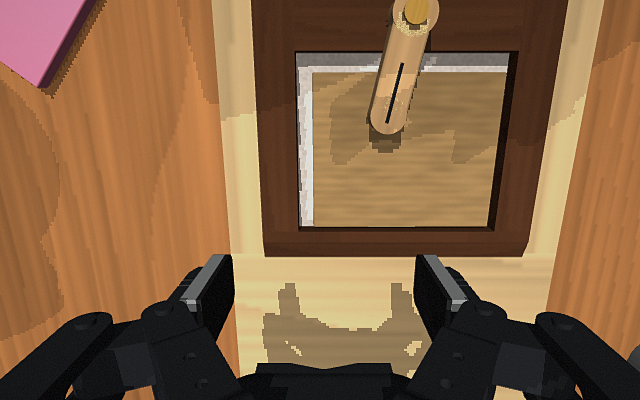

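The button is nearly across: screw at (416,10), nose at (387,128), about 15° short. I measure the pivot, the nose and the rail direction in this picture.

Run:
```python
from h import *
c=dict(np.load("pics/w9.png.npz"))
f=lambda l,z:np.round(ray(c,l,z)[:,:2],4).tolist()
print("screw",f([[416,10]],.0535)); print("line",f([[402,64],[387,122]],.0525))
print("lip-wall top",f([[300,228],[494,231]],.035)); print("far wall top edge",f([[296,52],[517,52]],.035))
print("outer near",f([[265,256],[527,256]],.030)); print("sidewalls L/R",f([[296,52],[300,228]],.035),f([[518,52],[494,231]],.035))
b=c["image"][0:26,395:440,::-1]; cv2.imwrite("pics/scr.png",cv2.resize(b,None,fx=12,fy=12,interpolation=0))
hsv=cv2.cvtColor(c["image"],cv2.COLOR_RGB2HSV); m=(hsv[:,:,0]>18)&(hsv[:,:,0]<28)&(hsv[:,:,1]>150);m[40:]=0;m[:,:380]=0;m[:,450:]=0
ys,xs=np.nonzero(m);print(len(xs),xs.mean(),ys.mean(),xs.min(),xs.max())
w=dict(np.load("pics/w5.png.npz"))
f=lambda l,z:np.round(ray(w,l,z)[:,:2],4).tolist()
print("w5 outer corners",f([[103,303],[541,303]],.030)," inner",f([[163,255],[483,260]],.035))
st()
```

```text
screw [[0.4949, 0.2143]]
line [[0.489, 0.1862], [0.4819, 0.1533]]
lip-wall top [[0.4268, 0.079], [0.5647, 0.0767]]
far wall top edge [[0.4263, 0.1949], [0.5637, 0.1949]]
outer near [[0.4001, 0.0552], [0.5942, 0.0552]]
sidewalls L/R [[0.4263, 0.1949], [0.4268, 0.079]] [[0.5643, 0.1949], [0.5647, 0.0767]]
500 416.196 11.01 404 429
w5 outer corners [[0.3994, 0.0542], [0.5911, 0.0547]]  inner [[0.4308, 0.0793], [0.5608, 0.0774]]
t 16.75 tcp [0.4422 0.0962 0.1294] yang -0.01 down [-0.001 -0.    -1.   ] F [ 0.4  0.1 -0.5] q [ 12.   9. -21.  60.   0. 102.] op 0.0852
```

The pocket axis is world +y within about 0.3°, and the pivot is at x≈0.495. I straddle the button with the jaws at x=0.495 and close to square it.

```bash
python3 -m handwheel '[{"linear":[0,0.088,-0.115],"yaw":0,"grip":0},{"linear":[0,0.088,-0.115],"yaw":0,"grip":0},{"linear":[0,0.088,-0.115],"yaw":0,"grip":0},{"linear":[0,0.088,-0.115],"yaw":0,"grip":0},{"linear":[0.1,0,0],"yaw":0,"grip":0},{"linear":[0.1,0,0],"yaw":0,"grip":0},{"linear":[0.1,0,0],"yaw":0,"grip":0},{"linear":[0,0,0],"yaw":0,"grip":0}]' | head -2
python3 -m handwheel '[{"linear":[0,0,0],"yaw":0,"grip":0},{"linear":[0,0,0],"yaw":0,"grip":0},{"linear":[0.08,0,0],"yaw":0,"grip":0},{"linear":[0.08,0,0],"yaw":0,"grip":0},{"linear":[0.08,0,0],"yaw":0,"grip":0},{"linear":[0.04,0,0],"yaw":0,"grip":0},{"linear":[0,0,0],"yaw":0,"grip":0},{"linear":[0,0,0],"yaw":0,"grip":0}]'
python3 -c "
from h import *
st();print(units([.495,.165,.039]))"
```

```text
t: 17.42
tool_pos: [0.4933, 0.1651, 0.0816]
t: 18.08
tool_pos: [0.4957, 0.165, 0.0437]
orientation: [[0.0, 1.0, -0.0], [0.0, -0.0, -1.0], [-1.0, 0.0, -0.0]]
force: [-0.2, 0.4, 0.3]
opening: 0.0857
t 18.08 tcp [0.4957 0.165  0.0437] yang -0.02 down [ 0.  0. -1.] F [-0.2  0.4  0.3] q [ 18.  21. -18.  51.  -0. 108.] op 0.0857
[ 0.031  -0.0047 -0.0002]
```

Final 4 mm down and a 0.7 mm shift, then close, reading the force.

```bash
python3 -m handwheel '[{"linear":[0.03,-0.005,0],"yaw":0,"grip":0},{"linear":[0,0,0],"yaw":0,"grip":0.3},{"linear":[0,0,0],"yaw":0,"grip":0.5},{"linear":[0,0,0],"yaw":0,"grip":0.6},{"linear":[0,0,0],"yaw":0,"grip":0.7},{"linear":[0,0,0],"yaw":0,"grip":0.8},{"linear":[0,0,0],"yaw":0,"grip":1},{"linear":[0,0,0],"yaw":0,"grip":1}]'
python3 -m handwheel '[{"linear":[0,0,0],"yaw":0,"grip":1},{"linear":[0,0,0],"yaw":0,"grip":1},{"linear":[0,0,0],"yaw":0,"grip":1},{"linear":[0,0,0],"yaw":0,"grip":1},{"linear":[0,0,0],"yaw":0,"grip":1},{"linear":[0,0,0],"yaw":0,"grip":1},{"linear":[0,0,0],"yaw":0,"grip":1},{"linear":[0,0,0],"yaw":0,"grip":1}]'
```

```text
t: 18.75
tool_pos: [0.4946, 0.1648, 0.0388]
orientation: [[-0.0, 1.0, -0.0], [-0.0, -0.0, -1.0], [-1.0, -0.0, 0.0]]
force: [-3.0, -1.1, 5.7]
opening: 0.0205
t: 19.42
tool_pos: [0.4946, 0.1648, 0.0388]
orientation: [[-0.0, 1.0, -0.0], [-0.0, -0.0, -1.0], [-1.0, -0.0, 0.0]]
force: [-3.7, -1.1, 6.0]
opening: 0.0203
```

Gripped at about button width (20.3 mm read). I open, rise and back off for a check.

```bash
python3 -m handwheel '[{"linear":[0,0,0],"yaw":0,"grip":0},{"linear":[0,0,0],"yaw":0,"grip":0},{"linear":[0,0,0],"yaw":0,"grip":0},{"linear":[0,0,0],"yaw":0,"grip":0},{"linear":[0,0,0],"yaw":0,"grip":0},{"linear":[0,0,0],"yaw":0,"grip":0},{"linear":[-0.05,0,0],"yaw":0,"grip":0},{"linear":[-0.1,0,0],"yaw":0,"grip":0}]' | tail -2
python3 -m handwheel '[{"linear":[-0.12,0,0],"yaw":0,"grip":0},{"linear":[-0.12,0,0],"yaw":0,"grip":0},{"linear":[-0.12,0,0],"yaw":0,"grip":0},{"linear":[-0.12,0,0.12],"yaw":0,"grip":0},{"linear":[-0.12,0,0.12],"yaw":0,"grip":0},{"linear":[-0.1,0,0.12],"yaw":0,"grip":0},{"linear":[0,0,0.12],"yaw":0,"grip":0},{"linear":[0,0,0],"yaw":0,"grip":0}]' | head -2
python3 - <<'E'
from h import *
camera("wrist");camera("wrist");st(); c=snap("wrist","w10.png")
for d in outline_of("button","wrist"): print("b",round(d["p"],2),rect(c,d["mask"],.0525))
for d in outline_of("panel","wrist"): print("p",round(d["p"],2),rect(c,d["mask"],.031))
E
```

```text
force: [-0.6, 0.4, -0.8]
opening: 0.0849
t: 20.75
tool_pos: [0.4952, 0.0907, 0.1676]
t 20.85 tcp [0.4948 0.0926 0.1665] yang -0.09 down [ 0.  0. -1.] F [0.3 0.1 0.5] q [ 11.  14.  -9.  67.   0. 101.] op 0.0852
b 0.89 ((494.721435546875, 185.36215209960938), (25.656116485595703, 79.85049438476562), 0.007416929118335247)
p 0.98 ((498.400146484375, 130.91065979003906), (124.84012603759766, 104.5357666015625), 0.0875023603439331)
p 0.6 ((274.6206359863281, 210.66799926757812), (76.90418243408203, 34.09941101074219), 51.65620040893555)
```

View pics/w10.png

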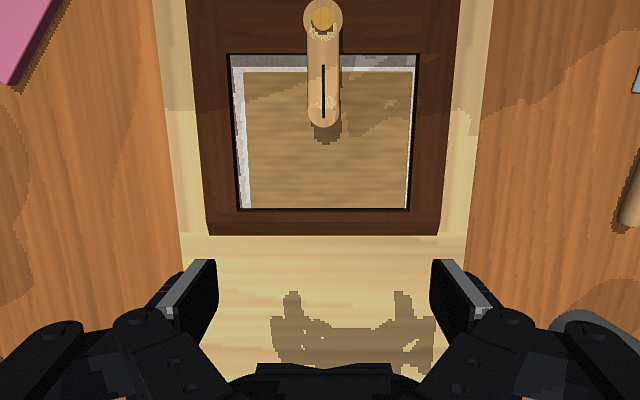

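The button is square across the board (screw at (323,17), nose at (323,125), fitted angle 0.0°). The board lies flat in the pocket and the gripper is clear, so I hand in.

```bash
python3 -c "
from plant import *
print(close_job())"
```

```text
the job is handed in; nothing more can be done
None
```

The backing board is flat in the frame's pocket and the turn button points straight across it. I handed the job in at about 21 s of the 64 s allowed.

- **Sliding the board:** I pushed it with the open fingers, which squared it up, and slid it over the lip without lifting it. It sits about 3 mm to one side of centre, inside the ±7 mm of clearance.
- **Turning the button:** I swept it round with the closed fingers, squared it by closing the jaws on it, then let go.
- **Last checks:** In the final picture the board measured 124.8 × 104.5 mm at the in-pocket height, which means it is flat. The button's fitted angle was 0.0°, against a pocket axis known to about 0.3°.
- **Forces:** The largest wrist force I read was about 7 N, taken at the end of each move only.
- **Odd readings:** Gripped on the 22 mm button, the fingers read 20.3 mm. The trained networks also gave some false low-confidence finds, which I ignored.
- **Not checked:** I did not re-measure the other things on the table. I did not touch any of them, and the tape was well clear in the last side view I looked at, taken before the button was turned.

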